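# Load three tappets into the demagnetiser and set its selector

### The job

Put exactly three of the four steel bucket tappets from the rubber mat upright on the demagnetiser's flush work plate, inside its low fence, and only then turn the selector so that it clicks into the mark with three dots. Leave the fourth tappet, the two sockets and the bearing ring where they stand on the mat.

Things in the scene. Friction and masses are not known exactly. Their poses are not given: they have to be found in the camera images.
- tappet1: steel bucket tappet (valve lifter), plain cylinder 30 mm diameter, 24 mm tall, about 60 g, standing upright on the mat; all four are alike; origin at the centre of its underside, z up
- tappet2: steel bucket tappet (valve lifter), plain cylinder 30 mm diameter, 24 mm tall, about 60 g, standing upright on the mat; all four are alike; origin at the centre of its underside, z up
- tappet3: steel bucket tappet (valve lifter), plain cylinder 30 mm diameter, 24 mm tall, about 60 g, standing upright on the mat; all four are alike; origin at the centre of its underside, z up
- tappet4: steel bucket tappet (valve lifter), plain cylinder 30 mm diameter, 24 mm tall, about 60 g, standing upright on the mat; all four are alike; origin at the centre of its underside, z up
- demagnetiser: bench demagnetiser, fixed, 150 mm (x) x 300 mm (y) overall; origin on the bench surface, x axis away from the robot, y to the left (turned by its yaw). On its -y side the dark striped work plate, on its +y side the grey control housing (150 x 140 mm, 45 mm high, centre at y = +78 mm) with the selector on top
- plate (a point): centre of the work plate, at (0, -70, 0) mm in the demagnetiser's frame, same axes. The dark plate is flush with the bench, 116 mm (x) x 150 mm (y), open at its -x edge (towards the robot); a fence 12 mm high, 6 mm thick runs along its +x and -y edges, the 45 mm high housing wall along +y. Room for three tappets side by side along y
- selector_axis (a point): point on the selector's vertical axis, 50 mm above the bench, 5 mm above the housing's top, at (25, 78, 50) mm in the demagnetiser's frame. The selector is a black hub, 46 mm diameter, 8 mm high, with a pointer bar on it
- selector_nose (a point): tip of the selector's black pointer bar, 51 mm out from the axis, 66 mm above the bench; turns with it. The bar is 13 mm wide, reaches from 17 mm behind the axis to 51 mm ahead, and from 54 to 78 mm above the bench; a white line marks its pointing half
- selector (a joint): Selector angle, growing clockwise seen from above. Spring detents at four marks 40 degrees apart, printed on the housing as white dots: 0 = one dot, 0.698 = two, 1.396 = three, 2.094 = four (end stop). At 0 the bar points 60 degrees from the machine's -x axis towards -y (the plate); at three dots, 20 degrees from -x towards +y. Turning takes up to 0.12 N m (3 N at the nose)
- mat: black rubber mat 170 mm (x) x 300 mm (y), 3 mm thick, fixed to the bench; four tappets, two sockets and a bearing ring stand on it; origin at the centre of its underside
- bearing: steel bearing ring lying on the mat among the tappets, 36 mm outside, 20 mm inside, 12 mm high; origin at the centre of its underside
- socket1: chrome drive socket, 26 mm diameter, 38 mm tall, standing on the mat among the tappets (taller and slimmer than they, square hole in its top); origin at the centre of its underside
- socket2: chrome drive socket, 26 mm diameter, 38 mm tall, standing on the mat among the tappets (taller and slimmer than they, square hole in its top); origin at the centre of its underside
Not all that is in view belongs to the job. Leave any blue or orange look-alike of the tappet3 alone.

How it is judged (in metres and radians):
On the way, in this order (a step that is already met when the one before it is completed fails the run):
1. three tappets stand on the work plate (selector not yet at three dots) (((x of tappet1 in the frame of plate between -0.048 and 0.048 m and y of tappet1 in the frame of plate between -0.066 and 0.066 m and height (world z) of each of tappet1, tappet2, tappet3 below 0.006 m and angle between each of tappet1, tappet2, tappet3's own z axis and vertical below 0.15 rad and x of tappet2 in the frame of plate between -0.048 and 0.048 m and y of tappet2 in the frame of plate between -0.066 and 0.066 m and x of tappet3 in the frame of plate between -0.048 and 0.048 m and y of tappet3 in the frame of plate between -0.066 and 0.066 m) or (x of tappet1 in the frame of plate between -0.048 and 0.048 m and y of tappet1 in the frame of plate between -0.066 and 0.066 m and height (world z) of each of tappet1, tappet2, tappet4 below 0.006 m and angle between each of tappet1, tappet2, tappet4's own z axis and vertical below 0.15 rad and x of tappet2 in the frame of plate between -0.048 and 0.048 m and y of tappet2 in the frame of plate between -0.066 and 0.066 m and x of tappet4 in the frame of plate between -0.048 and 0.048 m and y of tappet4 in the frame of plate between -0.066 and 0.066 m) or (x of tappet1 in the frame of plate between -0.048 and 0.048 m and y of tappet1 in the frame of plate between -0.066 and 0.066 m and height (world z) of each of tappet1, tappet3, tappet4 below 0.006 m and angle between each of tappet1, tappet3, tappet4's own z axis and vertical below 0.15 rad and x of tappet3 in the frame of plate between -0.048 and 0.048 m and y of tappet3 in the frame of plate between -0.066 and 0.066 m and x of tappet4 in the frame of plate between -0.048 and 0.048 m and y of tappet4 in the frame of plate between -0.066 and 0.066 m) or (x of tappet2 in the frame of plate between -0.048 and 0.048 m and y of tappet2 in the frame of plate between -0.066 and 0.066 m and height (world z) of each of tappet2, tappet3, tappet4 below 0.006 m and angle between each of tappet2, tappet3, tappet4's own z axis and vertical below 0.15 rad and x of tappet3 in the frame of plate between -0.048 and 0.048 m and y of tappet3 in the frame of plate between -0.066 and 0.066 m and x of tappet4 in the frame of plate between -0.048 and 0.048 m and y of tappet4 in the frame of plate between -0.066 and 0.066 m)) and not (value of joint selector between 1.276 and 1.516 rad)), for 0.2 s.
2. the selector is at the three-dot mark (value of joint selector between 1.276 and 1.516 rad), for 0.3 s.
At the end, for the whole second after the job is handed in: Three tappets upright (0.15 rad) on the plate, centres within 48 mm (x) and 66 mm (y) of its centre, undersides below 6 mm; the fourth within 30 mm of its start; selector within 0.12 rad of three dots (1.396); all at rest (all of step 2 and ((x of tappet1 in the frame of plate between -0.048 and 0.048 m and y of tappet1 in the frame of plate between -0.066 and 0.066 m and height (world z) of each of tappet1, tappet2, tappet3 below 0.006 m and angle between each of tappet1, tappet2, tappet3's own z axis and vertical below 0.15 rad and x of tappet2 in the frame of plate between -0.048 and 0.048 m and y of tappet2 in the frame of plate between -0.066 and 0.066 m and x of tappet3 in the frame of plate between -0.048 and 0.048 m and y of tappet3 in the frame of plate between -0.066 and 0.066 m and distance of tappet4 from where it was at the start of the episode below 0.03 m) or (x of tappet1 in the frame of plate between -0.048 and 0.048 m and y of tappet1 in the frame of plate between -0.066 and 0.066 m and height (world z) of each of tappet1, tappet2, tappet4 below 0.006 m and angle between each of tappet1, tappet2, tappet4's own z axis and vertical below 0.15 rad and x of tappet2 in the frame of plate between -0.048 and 0.048 m and y of tappet2 in the frame of plate between -0.066 and 0.066 m and x of tappet4 in the frame of plate between -0.048 and 0.048 m and y of tappet4 in the frame of plate between -0.066 and 0.066 m and distance of tappet3 from where it was at the start of the episode below 0.03 m) or (x of tappet1 in the frame of plate between -0.048 and 0.048 m and y of tappet1 in the frame of plate between -0.066 and 0.066 m and height (world z) of each of tappet1, tappet3, tappet4 below 0.006 m and angle between each of tappet1, tappet3, tappet4's own z axis and vertical below 0.15 rad and x of tappet3 in the frame of plate between -0.048 and 0.048 m and y of tappet3 in the frame of plate between -0.066 and 0.066 m and x of tappet4 in the frame of plate between -0.048 and 0.048 m and y of tappet4 in the frame of plate between -0.066 and 0.066 m and distance of tappet2 from where it was at the start of the episode below 0.03 m) or (x of tappet2 in the frame of plate between -0.048 and 0.048 m and y of tappet2 in the frame of plate between -0.066 and 0.066 m and height (world z) of each of tappet2, tappet3, tappet4 below 0.006 m and angle between each of tappet2, tappet3, tappet4's own z axis and vertical below 0.15 rad and x of tappet3 in the frame of plate between -0.048 and 0.048 m and y of tappet3 in the frame of plate between -0.066 and 0.066 m and x of tappet4 in the frame of plate between -0.048 and 0.048 m and y of tappet4 in the frame of plate between -0.066 and 0.066 m and distance of tappet1 from where it was at the start of the episode below 0.03 m)) and velocity of joint selector between -0.05 and 0.05 rad/s and linear speed of each of tappet1, tappet2, tappet3, tappet4 below 0.02 m/s); the robot touches nothing.
It fails at once if a socket or the bearing ring is moved more than 30 mm (distance of any of bearing, socket1, socket2 from where it was at the start of the episode above 0.03 m).
It also fails if it takes over 72 s, if anything falls off the work surface, if the arm or the gripper's body presses on something with over 40 N, if the wrist force passes 120 N, or if a joint passes its speed limit or range.

### The arm

A 7-joint arm with a two-finger parallel gripper is mounted at the origin on the work surface. World frame = base frame: x ahead of the robot, y to its left, z up, the work surface at z = 0. Lengths are in m, angles in degrees, forces in N, time in s.
With the tool pointing down it reaches from about 0.425 to 0.975 m from the base axis. Payload 16.7 kg.
Tool frame: the origin (TCP) lies at the very end of the fingers, on their centre line; the grasp point (between the pads) lies 19 mm behind it; z points along the fingers, y is the line along which they close (so a half turn about z gives the same grasp; the last joint's range is limited). The gripper opens to 85 mm and grips with 20 to 120 N. Pads are 22 mm wide; open, the fingers measure 114 mm over their backs; the gripper's body (76 mm by 85 mm) begins 54 mm behind the grasp point. The pads swing forward as they close: fully open they stand 13 mm farther back than shut.
Start: joints at [67.237, 24.414, 4.234, 92.017, -1.954, 63.644, -3.845], TCP at [0.166, -0.654, 0.231] pointing down, gripper open.
Joint ranges: [-163.25, 163.25], [-28.42, 122.38], [-70.27, 78.77], [12.13, 141.07], [-58.53, 238.53], [9.26, 117.41], [-156.51, 156.51]. Speed limits (degrees/s): [108.29, 108.29, 136.94, 136.94, 172.46, 172.46, 172.46].

### API

Orientations are given as a 3x3 rotation matrix whose columns are the frame's x, y, z axes.
In Python, from workcell import r, viewer, ticket gives the robot as it stands.
- The arm moves only by the shell command python3 -m inch 'ROWS' [FORCE]. ROWS is JSON, a list of rows, each an object with "translation": the shift along the tool's x, y, z in mm, a list of three; "twist": the turn about the tool's z in rad; "jaw": the opening, from -1 (shut) to 1 (fully open). In form: [{"translation": [x, y, z], "twist": twist, "jaw": jaw}, ...]. A call has 1 to 20 rows; each row is the pose to reach, as a shift and turn from the pose commanded when the call began, along the tool's axes at that moment; what a row does not reach only later rows make up. A row lasts 1/8 s, in which the tool goes at most 62.5 mm and 10.7 degrees, less where a joint would pass 70% of its speed; a pose out of reach is approached as far as the arm can. A call with a gripper value outside its range is refused whole. The fingers move at their own pace and stop on an object; FORCE is the grip in N (left out, the last holds). Time passes only in rows, so rows that repeat a pose let the fingers close. It gives the time, the measured TCP pose, the force, the opening and the grip force at its end, in the units of the state.
- r.read_state(): the state, without advancing time (a new reading comes with each control period).
- viewer.snapshot(name): name is "scene" or "top"; returns a dict with "img" (420x560x3 uint8, red, green, blue), "fx", "fy", "cx", "cy" (pixels), "pose" (4x4, takes a point from camera to world coordinates). Camera axes: x right, y up, looking along -z (the intrinsics and any distortion apply to the point x, -y, -z); pixel columns grow to the right and rows downward; lengths in m; the calibration is good to about 2 mm. A picture is of the moment at which its call begins. There is no depth.
- ticket.sign_off(): hands the job in; it is judged then, once.
The state is a dict: "time_s": time; "joint_pos": joint angles; "joint_velocities": joint speeds; "joint_torque": joint torques, N m; "eef_pos": TCP position; "eef_rot": TCP orientation; "wrist_force": force on the tool from outside, world axes, zero at the start; "ft_torque": the same for the moment, N m; "grip_width": finger opening in m; "grasp_force": force on a finger pad.
Only numpy, scipy, OpenCV 4.12 (cv2) and the standard library are available. Lean on these libraries where they do the work, as an engineer would, in place of code of your own. Each camera call takes 0.05 s, during which the arm holds its last target. There are 200 camera calls.

## Working session

There is one attempt and no reset: what is moved stays moved. The work goes in short steps, Python scripts to look and compute and a shell command to move; the robot and the scene stay as the last step left them, time stands still between calls to the robot, and variables do not carry over. Pictures are saved under pics/ and viewed, at most 10 in all, crops included, and the job is handed in when it is done.

```bash
mkdir -p pics
cat > h.py <<'E'
import numpy as np, cv2
from workcell import r, viewer, ticket
def snap(name,fn):
    s=viewer.snapshot(name); cv2.imwrite(fn,s["img"][:,:,::-1]); np.save(fn[:-4]+'.npy',s,allow_pickle=True); return s
def ray(s,u,v,z):
    d=np.array([(u-s["cx"])/s["fx"],-(v-s["cy"])/s["fy"],-1.0]); P=np.array(s["pose"]); d=P[:3,:3]@d; o=P[:3,3]
    return o+d*(z-o[2])/d[2]
def proj(s,p):
    P=np.array(s["pose"]); q=P[:3,:3].T@(np.array(p)-P[:3,3]); return s["cx"]-s["fx"]*q[0]/q[2], s["cy"]+s["fy"]*q[1]/q[2]
E
python3 - <<'E'
from h import *
for n in("top","scene"):
    s=snap(n,f"pics/{n}1.png"); print(n,{k:v for k,v in s.items() if k not in("img","pose")},np.round(s["pose"],3).tolist())
st=r.read_state(); print(st["time_s"],st["eef_pos"],np.round(st["eef_rot"],3).tolist(),st["grip_width"])
E
```

```text
top {'fx': 456.95755681351056, 'fy': 456.95755681351056, 'cx': 289.9525391444509, 'cy': 212.57584420938775} [[0.011, 0.999, -0.042, 0.419], [-1.0, 0.011, 0.001, -0.045], [0.001, 0.042, 0.999, 1.258], [0.0, 0.0, 0.0, 1.0]]
scene {'fx': 403.2089126041421, 'fy': 403.2089126041421, 'cx': 285.28310843059825, 'cy': 208.028122851526} [[0.219, -0.522, 0.824, 1.264], [0.975, 0.097, -0.198, -0.217], [0.023, 0.847, 0.531, 0.587], [0.0, 0.0, 0.0, 1.0]]
0.1 [ 0.16547131 -0.65401295  0.23068064] [[0.969, 0.245, -0.0], [0.245, -0.969, 0.001], [-0.0, -0.001, -1.0]] 0.0859038719477234
```

View pics/top1.png

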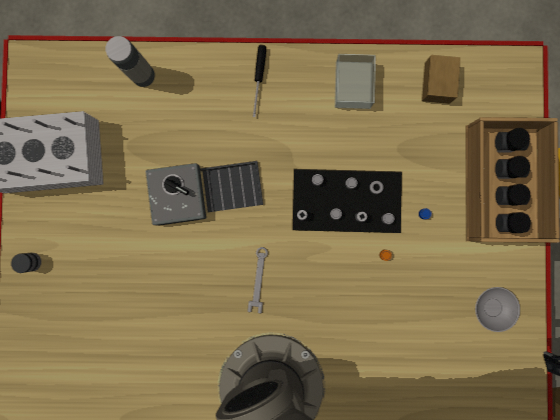

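View pics/scene1.png

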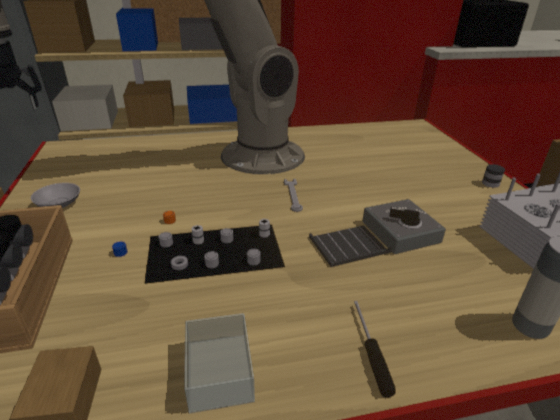

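Top view: the tappet candidates are the plain discs at (318,180), (351,183), (336,214) and (388,218). The sockets (302,215) and (362,216) have a dark square hole, and the ring is at (377,187). The blue (425,214) and orange (386,255) look-alikes stay untouched. I'll measure these and confirm them in a crop.

Run:
```python
from h import *
s=np.load("pics/top1.npy",allow_pickle=True).item(); im=s["img"]
sub=im[160:240,130:410]
a=cv2.resize(sub[:,:][:, :140],None,fx=5,fy=5,interpolation=cv2.INTER_CUBIC); b=cv2.resize(sub[:,140:],None,fx=5,fy=5,interpolation=cv2.INTER_CUBIC)
cv2.imwrite("pics/crop1.png",cv2.resize(np.vstack([a,b]),(525,600))[:,:,::-1])
# mat objects: bright within mat
hsv=cv2.cvtColor(im,cv2.COLOR_RGB2HSV); g=im.max(2)
m=np.zeros(g.shape,np.uint8); m[171:231,296:400]=255
m&=((g>75)*255).astype(np.uint8)
n,l,st,c=cv2.connectedComponentsWithStats(m)
for i in range(1,n):
    if st[i,4]>20: print(st[i],c[i].round(1),ray(s,*c[i],.025).round(4), 'val',g[l==i].mean().round())
# mat, dark mask
d=((g<50)*255).astype(np.uint8); d[:, :285]=0; d[:,410:]=0; d[:160]=0;d[240:]=0
cn=max(cv2.findContours(cv2.morphologyEx(d,cv2.MORPH_CLOSE,np.ones((15,15))),0,2)[0],key=cv2.contourArea); R=cv2.minAreaRect(cn); print("mat",R,[ray(s,*p,.003).round(3) for p in cv2.boxPoints(R)])
# low-saturation demag region
d=((hsv[...,1]<60)*255).astype(np.uint8); d[:,:140]=0;d[:,270:]=0;d[:150]=0;d[235:]=0
cn=max(cv2.findContours(d,0,2)[0],key=cv2.contourArea); R=cv2.minAreaRect(cn);print("demag",R,[ray(s,*p,0.02).round(3) for p in cv2.boxPoints(R)])
```

```text
[312 174  11  11  96] [317.1 179. ] [ 0.5638 -0.1185  0.025 ] val 113.0
[346 177  11  11  97] [351.1 182.3] [ 0.5558 -0.2106  0.025 ] val 111.0
[370 181  13  13  95] [376.  186.7] [ 0.5446 -0.2783  0.025 ] val 112.0
[330 208  12  11  98] [335.6 213.3] [ 0.4711 -0.1694  0.025 ] val 113.0
[297 210  10  10  63] [301.7 214.5] [ 0.467  -0.0776  0.025 ] val 124.0
[357 212  10   9  62] [361.5 216. ] [ 0.4648 -0.2391  0.025 ] val 127.0
[383 213  11  11  96] [388. 218.] [ 0.46   -0.3108  0.025 ] val 113.0
mat ((346.8844909667969, 200.6982879638672), (107.8207778930664, 60.784690856933594), 1.4878674745559692) [array([ 0.426, -0.053,  0.003]), array([ 0.594, -0.055,  0.003]), array([ 0.589, -0.353,  0.003]), array([ 0.421, -0.349,  0.003])]
demag ((204.16836547851562, 190.06797790527344), (56.29716873168945, 112.2790756225586), 82.23483276367188) [array([0.584, 0.351, 0.02 ]), array([0.629, 0.048, 0.02 ]), array([0.477, 0.026, 0.02 ]), array([0.433, 0.326, 0.02 ])]
```

View pics/crop1.png

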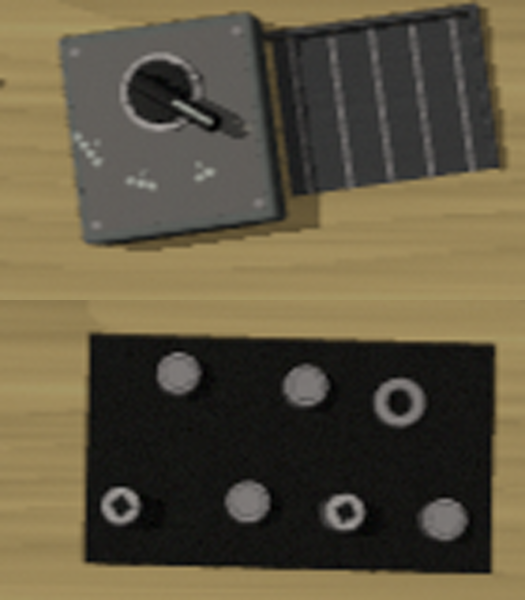

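Crop: four plain discs confirmed as tappets, sockets show square holes, and the ring is open. The pointer is at one dot (nose at crop (215,122), hub at crop (160,92)). Next, the demagnetiser's pose from its corners.

Run:
```python
from h import *
s=np.load("pics/top1.npy",allow_pickle=True).item()
f=lambda u,v,z:ray(s,130+u/3.75-.4,160+v/3.75-.4,z)
C=np.array([f(*p,.045) for p in((62,38),(250,13),(285,215),(85,242))]); print(C.round(3)); c=C.mean(0)[:2]
e=(C[0]+C[3]-C[1]-C[2])[:2]; e2=(C[0]+C[1]-C[2]-C[3])[:2]
y1=np.arctan2(-e[0],e[1]); y2=np.arctan2(e2[1],e2[0]); print("sizes",np.hypot(*e)/2,np.hypot(*e2)/2,"yaw",np.degrees([y1,y2]),"c",c)
yaw=(y1+y2)/2; R=np.array([[np.cos(yaw),-np.sin(yaw)],[np.sin(yaw),np.cos(yaw)]])
o=c-R@[0,.078]; print("origin",o,"plate",o+R@[0,-.07],"axis",o+R@[.025,.078])
print("hub meas",f(160,92,.055),"nose",f(215,122,.078))
for n,p,z in(("ne",(475,5),.012),("se",(500,168),.012),("sw",(303,192),0)): print(n,(R.T@(f(*p,z)[:2]-o)).round(3))
for a in(-.04,0,.04): print("target",a,(o+R@[0.0,-.07+a]).round(4))
```

```text
[[0.581 0.339 0.045]
 [0.601 0.206 0.045]
 [0.457 0.178 0.045]
 [0.436 0.319 0.045]]
sizes 0.13865797671847807 0.1461221979893312 yaw [8.28212782 9.31643938] c [0.51883606 0.26034156]
origin [0.53076799 0.1832596 ] plate [0.54147614 0.11408348] axis [0.54354182 0.2641659 ]
hub meas [0.54246908 0.2657428  0.055     ] nose [0.51974361 0.22139558 0.078     ]
ne [ 0.061 -0.146]
se [-0.06  -0.148]
sw [-0.056 -0.001]
target -0.04 [0.5476 0.0746]
target 0 [0.5415 0.1141]
target 0.04 [0.5354 0.1536]
```

```bash
python3 -m inch '[{"translation":[43,-35,0],"twist":-0.123,"jaw":0.4},{"translation":[86,-70,0],"twist":-0.246,"jaw":0.4},{"translation":[129,-105,0],"twist":-0.369,"jaw":0.4},{"translation":[172,-140,0],"twist":-0.492,"jaw":0.4},{"translation":[215,-176,10],"twist":-0.615,"jaw":0.4},{"translation":[258,-211,20],"twist":-0.738,"jaw":0.4},{"translation":[301,-246,30],"twist":-0.861,"jaw":0.4},{"translation":[345,-281,40],"twist":-0.984,"jaw":0.4},{"translation":[388,-316,50],"twist":-1.107,"jaw":0.4},{"translation":[431,-351,60],"twist":-1.23,"jaw":0.4},{"translation":[474,-386,70],"twist":-1.353,"jaw":0.4},{"translation":[517,-421,80],"twist":-1.476,"jaw":0.4},{"translation":[517,-421,80],"twist":-1.476,"jaw":0.4},{"translation":[517,-421,80],"twist":-1.476,"jaw":0.4},{"translation":[517,-421,80],"twist":-1.476,"jaw":0.4}]' 40
cat > d.py <<'E'
import sys; from h import *
# shift in tool axes (mm) to world x y z
st=r.read_state(); R=np.array(st["eef_rot"]); t=np.array([float(a) for a in sys.argv[1:4]])
print((1000*R.T@(t-st["eef_pos"])).round(1),"yaw of tool y",np.degrees(np.arctan2(R[1,1],R[0,1])).round(1),st["grip_width"].__round__(4),np.round(st["wrist_force"],1))
E
python3 d.py .5638 -.1185 .007
```

```text
time_s: 1.98
eef_pos: [0.563, -0.1207, 0.1514]
eef_rot: [[-0.15, 0.989, -0.0], [0.989, 0.15, -0.001], [-0.001, -0.0, -1.0]]
wrist_force: [0.1, -1.0, 0.6]
grip_width: 0.0598
grasp_force: 0.0
[  2.2   1.2 144.4] yaw of tool y 8.6 0.0598 [ 0.1 -1.   0.6]
```

```bash
python3 -m inch '[{"translation":[2,1,40],"twist":0,"jaw":0.4},{"translation":[2,1,80],"twist":0,"jaw":0.4},{"translation":[2,1,110],"twist":0,"jaw":0.4},{"translation":[2,1,130],"twist":0,"jaw":0.4},{"translation":[2,1,140],"twist":0,"jaw":0.4},{"translation":[2,1,144],"twist":0,"jaw":0.4},{"translation":[2,1,144],"twist":0,"jaw":0.4},{"translation":[2,1,144],"twist":0,"jaw":-0.8},{"translation":[2,1,144],"twist":0,"jaw":-0.8},{"translation":[2,1,144],"twist":0,"jaw":-0.8},{"translation":[2,1,144],"twist":0,"jaw":-0.8},{"translation":[2,1,144],"twist":0,"jaw":-0.8}]' 40; python3 d.py .5364 .1477 .06
```

```text
time_s: 3.48
eef_pos: [0.5646, -0.1174, 0.0081]
eef_rot: [[-0.152, 0.988, 0.001], [0.988, 0.152, -0.0], [-0.0, 0.001, -1.0]]
wrist_force: [-1.7, 0.2, 8.0]
grip_width: 0.0285
grasp_force: 38.9
[266.3  12.6 -52. ] yaw of tool y 8.8 0.0285 [-1.7  0.2  8. ]
```

```bash
python3 -m inch '[{"translation":[0,0,-15],"twist":0,"jaw":-0.8},{"translation":[0,0,-45],"twist":0,"jaw":-0.8},{"translation":[10,0,-80],"twist":0,"jaw":-0.8},{"translation":[40,2,-80],"twist":0,"jaw":-0.8},{"translation":[80,4,-80],"twist":0,"jaw":-0.8},{"translation":[120,6,-80],"twist":0,"jaw":-0.8},{"translation":[160,8,-80],"twist":0,"jaw":-0.8},{"translation":[200,10,-80],"twist":0,"jaw":-0.8},{"translation":[235,11,-80],"twist":0,"jaw":-0.8},{"translation":[257,12,-80],"twist":0,"jaw":-0.8},{"translation":[266,12,-80],"twist":0,"jaw":-0.8},{"translation":[266,12,-70],"twist":0,"jaw":-0.8},{"translation":[266,12,-45],"twist":0,"jaw":-0.8},{"translation":[266,12,-20],"twist":0,"jaw":-0.8},{"translation":[266,12,-20],"twist":0,"jaw":-0.8},{"translation":[266,12,-20],"twist":0,"jaw":-0.8}]'; python3 d.py .5364 .1477 .007
python3 - <<'E'
from h import *
s=snap("scene","pics/s2.png"); cv2.imwrite("pics/s2c.png",cv2.resize(s["img"][180:280,270:450],None,fx=4,fy=4,interpolation=cv2.INTER_CUBIC)[:,:,::-1])
E
```

```text
time_s: 5.48
eef_pos: [0.5359, 0.1469, 0.0278]
eef_rot: [[-0.152, 0.988, 0.0], [0.988, 0.152, 0.0], [-0.0, 0.0, -1.0]]
wrist_force: [1.1, -0.2, -0.0]
grip_width: 0.0286
grasp_force: 39.6
[ 0.7  0.7 20.8] yaw of tool y 8.7 0.0286 [ 1.1 -0.2 -0. ]
```

View pics/s2c.png

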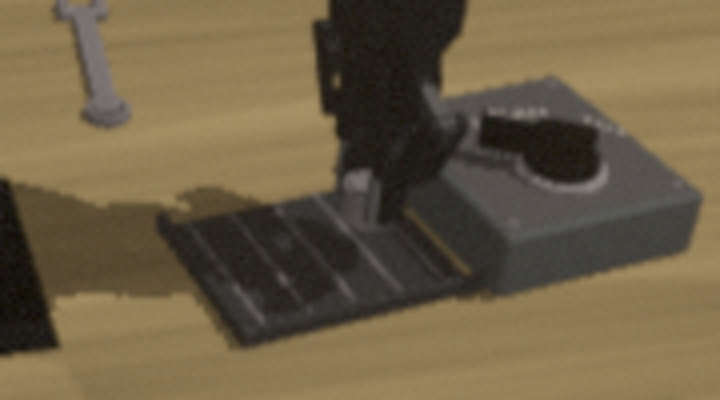

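The tappet is held upright over the plate (crop (355,195)), with the selector bar close on its right. I'll shift 6 mm away from it and lower.

```bash
python3 -m inch '[{"translation":[-5,1,5],"twist":0,"jaw":-0.8},{"translation":[-5,1,14],"twist":0,"jaw":-0.8},{"translation":[-5,1,19],"twist":0,"jaw":-0.8},{"translation":[-5,1,22],"twist":0,"jaw":-0.8},{"translation":[-5,1,22],"twist":0,"jaw":-0.8},{"translation":[-5,1,22],"twist":0,"jaw":-0.8}]'; python3 -m inch '[{"translation":[0,0,0],"twist":0,"jaw":-0.1},{"translation":[0,0,0],"twist":0,"jaw":0.0},{"translation":[0,0,0],"twist":0,"jaw":0.2},{"translation":[0,0,0],"twist":0,"jaw":0.2},{"translation":[0,0,-20],"twist":0,"jaw":0.2},{"translation":[0,0,-50],"twist":0,"jaw":0.2},{"translation":[0,0,-80],"twist":0,"jaw":0.2},{"translation":[0,0,-80],"twist":0,"jaw":0.2}]'; python3 d.py .5558 -.2106 .087
```

```text
time_s: 6.28
eef_pos: [0.5373, 0.1428, 0.0053]
eef_rot: [[-0.153, 0.988, 0.0], [0.988, 0.153, 0.0], [0.0, 0.0, -1.0]]
wrist_force: [-0.1, -0.3, 0.8]
grip_width: 0.0285
grasp_force: 39.8
time_s: 7.28
eef_pos: [0.5388, 0.1431, 0.0887]
eef_rot: [[-0.152, 0.988, 0.005], [0.988, 0.152, 0.001], [0.0, 0.005, -1.0]]
wrist_force: [0.2, -0.3, -0.1]
grip_width: 0.0511
grasp_force: 0.0
[-352.2  -37.     1.4] yaw of tool y 8.8 0.0511 [ 0.2 -0.3 -0.1]
```

```bash
python3 -m inch '[{"translation":[-30,-3,0],"twist":0,"jaw":0.4},{"translation":[-70,-7,0],"twist":0,"jaw":0.4},{"translation":[-110,-11,0],"twist":0,"jaw":0.4},{"translation":[-150,-15,0],"twist":0,"jaw":0.4},{"translation":[-190,-19,0],"twist":0,"jaw":0.4},{"translation":[-230,-23,0],"twist":0,"jaw":0.4},{"translation":[-270,-28,0],"twist":0,"jaw":0.4},{"translation":[-310,-33,0],"twist":0,"jaw":0.4},{"translation":[-340,-37,0],"twist":0,"jaw":0.4},{"translation":[-352,-37,0],"twist":0,"jaw":0.4},{"translation":[-352,-37,0],"twist":0,"jaw":0.4},{"translation":[-352,-37,0],"twist":0,"jaw":0.4},{"translation":[-352,-37,0],"twist":0,"jaw":0.4}]'; python3 d.py .5558 -.2106 .0075
```

```text
time_s: 8.9
eef_pos: [0.5545, -0.2096, 0.0854]
eef_rot: [[-0.154, 0.988, 0.0], [0.988, 0.154, 0.0], [0.0, 0.0, -1.0]]
wrist_force: [0.3, 0.4, 0.8]
grip_width: 0.0596
grasp_force: 0.0
[-1.2  1.1 77.9] yaw of tool y 8.9 0.0596 [0.3 0.4 0.8]
```

```bash
python3 -m inch '[{"translation":[-1,1,30],"twist":0,"jaw":0.4},{"translation":[-1,1,55],"twist":0,"jaw":0.4},{"translation":[-1,1,70],"twist":0,"jaw":0.4},{"translation":[-1,1,78],"twist":0,"jaw":0.4},{"translation":[-1,1,78],"twist":0,"jaw":0.4},{"translation":[-1,1,78],"twist":0,"jaw":-0.8},{"translation":[-1,1,78],"twist":0,"jaw":-0.8},{"translation":[-1,1,78],"twist":0,"jaw":-0.8},{"translation":[-1,1,78],"twist":0,"jaw":-0.8},{"translation":[-1,1,78],"twist":0,"jaw":-0.8}]' 40; python3 d.py .5429 .1052 .0275
```

```text
time_s: 10.15
eef_pos: [0.5559, -0.2119, 0.0083]
eef_rot: [[-0.152, 0.988, 0.001], [0.988, 0.152, -0.0], [-0.001, 0.001, -1.0]]
wrist_force: [-1.5, 1.7, 7.2]
grip_width: 0.0284
grasp_force: 39.0
[315.4  35.4 -19.4] yaw of tool y 8.8 0.0284 [-1.5  1.7  7.2]
```

```bash
python3 -m inch '[{"translation":[0,0,-15],"twist":0,"jaw":-0.8},{"translation":[0,0,-45],"twist":0,"jaw":-0.8},{"translation":[10,0,-80],"twist":0,"jaw":-0.8},{"translation":[45,5,-80],"twist":0,"jaw":-0.8},{"translation":[90,10,-80],"twist":0,"jaw":-0.8},{"translation":[135,15,-80],"twist":0,"jaw":-0.8},{"translation":[180,20,-80],"twist":0,"jaw":-0.8},{"translation":[225,25,-80],"twist":0,"jaw":-0.8},{"translation":[265,30,-80],"twist":0,"jaw":-0.8},{"translation":[295,35,-80],"twist":0,"jaw":-0.8},{"translation":[315,35,-80],"twist":0,"jaw":-0.8},{"translation":[315,35,-75],"twist":0,"jaw":-0.8},{"translation":[315,35,-50],"twist":0,"jaw":-0.8},{"translation":[315,35,-25],"twist":0,"jaw":-0.8},{"translation":[315,35,-10],"twist":0,"jaw":-0.8},{"translation":[315,35,-5],"twist":0,"jaw":-0.8},{"translation":[315,35,-2],"twist":0,"jaw":-0.8},{"translation":[315,35,-2],"twist":0,"jaw":-0.8},{"translation":[315,35,-2],"twist":0,"jaw":-0.8}]'; python3 d.py .5429 .1052 .0055
```

```text
time_s: 12.52
eef_pos: [0.5424, 0.105, 0.0099]
eef_rot: [[-0.152, 0.988, 0.001], [0.988, 0.152, 0.0], [0.0, 0.001, -1.0]]
wrist_force: [-0.4, 0.0, -0.7]
grip_width: 0.0288
grasp_force: 39.6
[0.1 0.5 4.4] yaw of tool y 8.8 0.0288 [-0.4  0.  -0.7]
```

```bash
python3 -m inch '[{"translation":[0,0,2],"twist":0,"jaw":-0.8},{"translation":[0,0,4],"twist":0,"jaw":-0.8},{"translation":[0,0,4],"twist":0,"jaw":-0.8}]'; python3 -m inch '[{"translation":[0,0,0],"twist":0,"jaw":-0.1},{"translation":[0,0,0],"twist":0,"jaw":0.0},{"translation":[0,0,0],"twist":0,"jaw":0.2},{"translation":[0,0,0],"twist":0,"jaw":0.2},{"translation":[0,0,-20],"twist":0,"jaw":0.2},{"translation":[0,0,-50],"twist":0,"jaw":0.2},{"translation":[0,0,-80],"twist":0,"jaw":0.2},{"translation":[0,0,-80],"twist":0,"jaw":0.2}]'; python3 d.py .4711 -.1694 .087
```

```text
time_s: 12.9
eef_pos: [0.5421, 0.1049, 0.0053]
eef_rot: [[-0.152, 0.988, 0.0], [0.988, 0.152, 0.0], [0.0, 0.0, -1.0]]
wrist_force: [0.4, -0.0, -0.4]
grip_width: 0.0283
grasp_force: 39.8
time_s: 13.9
eef_pos: [0.5436, 0.1053, 0.0887]
eef_rot: [[-0.152, 0.988, 0.005], [0.988, 0.152, 0.001], [0.0, 0.005, -1.0]]
wrist_force: [-0.0, -0.2, 0.5]
grip_width: 0.051
grasp_force: 0.0
[-260.5 -113.5    1.2] yaw of tool y 8.8 0.051 [-0.  -0.2  0.5]
```

```bash
python3 -m inch '[{"translation":[-30,-13,0],"twist":0,"jaw":0.4},{"translation":[-65,-28,0],"twist":0,"jaw":0.4},{"translation":[-100,-44,0],"twist":0,"jaw":0.4},{"translation":[-135,-59,0],"twist":0,"jaw":0.4},{"translation":[-170,-74,0],"twist":0,"jaw":0.4},{"translation":[-205,-89,0],"twist":0,"jaw":0.4},{"translation":[-240,-105,0],"twist":0,"jaw":0.4},{"translation":[-260,-113,0],"twist":0,"jaw":0.4},{"translation":[-260,-113,0],"twist":0,"jaw":0.4},{"translation":[-260,-113,0],"twist":0,"jaw":0.4},{"translation":[-260,-113,0],"twist":0,"jaw":0.4}]'; python3 d.py .4711 -.1694 .0075
python3 - <<'E'
from h import *
s=snap("scene","pics/s3.png"); cv2.imwrite("pics/s3c.png",cv2.resize(s["img"][180:280,140:450],None,fx=2.5,fy=2.5,interpolation=cv2.INTER_CUBIC)[:,:,::-1])
E
```

```text
time_s: 15.28
eef_pos: [0.4703, -0.1682, 0.0854]
eef_rot: [[-0.154, 0.988, 0.0], [0.988, 0.154, 0.0], [0.0, 0.0, -1.0]]
wrist_force: [-0.8, 0.2, -0.4]
grip_width: 0.0599
grasp_force: 0.0
[-1.3  0.6 77.9] yaw of tool y 8.8 0.0599 [-0.8  0.2 -0.4]
```

View pics/s3c.png

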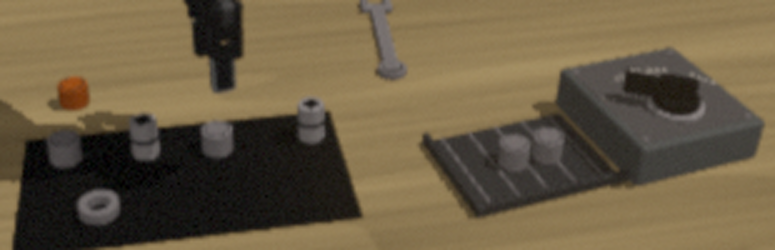

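Two tappets stand upright on the plate at (513,152) and (547,145), and the third at (217,140) is under the gripper.

```bash
python3 -m inch '[{"translation":[-1,1,30],"twist":0,"jaw":0.4},{"translation":[-1,1,55],"twist":0,"jaw":0.4},{"translation":[-1,1,70],"twist":0,"jaw":0.4},{"translation":[-1,1,78],"twist":0,"jaw":0.4},{"translation":[-1,1,78],"twist":0,"jaw":0.4},{"translation":[-1,1,78],"twist":0,"jaw":-0.8},{"translation":[-1,1,78],"twist":0,"jaw":-0.8},{"translation":[-1,1,78],"twist":0,"jaw":-0.8},{"translation":[-1,1,78],"twist":0,"jaw":-0.8},{"translation":[-1,1,78],"twist":0,"jaw":-0.8}]' 40; python3 d.py .5487 .0677 .0275
```

```text
time_s: 16.58
eef_pos: [0.4716, -0.1702, 0.0082]
eef_rot: [[-0.152, 0.988, 0.001], [0.988, 0.152, -0.0], [-0.001, 0.001, -1.0]]
wrist_force: [-1.6, 0.7, 7.4]
grip_width: 0.0287
grasp_force: 38.8
[223.4 112.4 -19.4] yaw of tool y 8.8 0.0287 [-1.6  0.7  7.4]
```

```bash
python3 -m inch '[{"translation":[0,0,-15],"twist":0,"jaw":-0.8},{"translation":[0,0,-45],"twist":0,"jaw":-0.8},{"translation":[10,5,-80],"twist":0,"jaw":-0.8},{"translation":[40,20,-80],"twist":0,"jaw":-0.8},{"translation":[75,38,-80],"twist":0,"jaw":-0.8},{"translation":[110,55,-80],"twist":0,"jaw":-0.8},{"translation":[145,73,-80],"twist":0,"jaw":-0.8},{"translation":[180,90,-80],"twist":0,"jaw":-0.8},{"translation":[210,105,-80],"twist":0,"jaw":-0.8},{"translation":[223,112,-80],"twist":0,"jaw":-0.8},{"translation":[223,112,-80],"twist":0,"jaw":-0.8},{"translation":[223,112,-65],"twist":0,"jaw":-0.8},{"translation":[223,112,-40],"twist":0,"jaw":-0.8},{"translation":[223,112,-20],"twist":0,"jaw":-0.8},{"translation":[223,112,-10],"twist":0,"jaw":-0.8},{"translation":[223,112,-5],"twist":0,"jaw":-0.8},{"translation":[223,112,-2],"twist":0,"jaw":-0.8},{"translation":[223,112,-2],"twist":0,"jaw":-0.8},{"translation":[223,112,-2],"twist":0,"jaw":-0.8}]'; python3 d.py .5487 .0677 .0055
```

```text
time_s: 18.95
eef_pos: [0.5481, 0.0674, 0.0098]
eef_rot: [[-0.152, 0.988, 0.001], [0.988, 0.152, 0.0], [-0.0, 0.001, -1.0]]
wrist_force: [-0.5, 0.3, -0.4]
grip_width: 0.0285
grasp_force: 39.6
[0.2 0.6 4.3] yaw of tool y 8.8 0.0285 [-0.5  0.3 -0.4]
```

```bash
python3 -m inch '[{"translation":[0,0,2],"twist":0,"jaw":-0.8},{"translation":[0,0,4],"twist":0,"jaw":-0.8},{"translation":[0,0,4],"twist":0,"jaw":-0.8}]'; python3 -m inch '[{"translation":[0,0,0],"twist":0,"jaw":-0.1},{"translation":[0,0,0],"twist":0,"jaw":0.0},{"translation":[0,0,0],"twist":0,"jaw":0.2},{"translation":[0,0,0],"twist":0,"jaw":0.2},{"translation":[0,0,-20],"twist":0,"jaw":0.2},{"translation":[0,0,-50],"twist":0,"jaw":0.2},{"translation":[0,0,-90],"twist":0,"jaw":0.2},{"translation":[0,0,-130],"twist":0,"jaw":0.2},{"translation":[0,0,-130],"twist":0,"jaw":0.2}]'; python3 d.py .53 .2314 .135
```

```text
time_s: 19.32
eef_pos: [0.5479, 0.0674, 0.0053]
eef_rot: [[-0.152, 0.988, -0.0], [0.988, 0.152, 0.0], [0.0, -0.0, -1.0]]
wrist_force: [-0.1, 0.2, -2.0]
grip_width: 0.0285
grasp_force: 39.8
time_s: 20.45
eef_pos: [0.5496, 0.0678, 0.1396]
eef_rot: [[-0.152, 0.988, 0.006], [0.988, 0.152, 0.0], [-0.0, 0.006, -1.0]]
wrist_force: [-0.4, 0.4, -0.6]
grip_width: 0.0514
grasp_force: 0.0
[164.7   5.5   4.5] yaw of tool y 8.8 0.0514 [-0.4  0.4 -0.6]
```

Run:
```python
from h import *
s=snap("top","pics/t4.png"); 
g=s["img"][160:232,140:215]; cv2.imwrite("pics/t4c.png",cv2.resize(g,None,fx=8,fy=8,interpolation=cv2.INTER_CUBIC)[:,:,::-1])
for n,a in(("ax",[.543,.265,.058]),("nose pred",[.543-.051*.362,.265-.051*.932,.078])): u,v=proj(s,a); print(n,(u-140+.5)*8,(v-160+.5)*8)
```

```text
ax 262.09137699277426 194.53145434518865
nose pred 391.9013500029564 246.42778127391716
```

View pics/t4c.png

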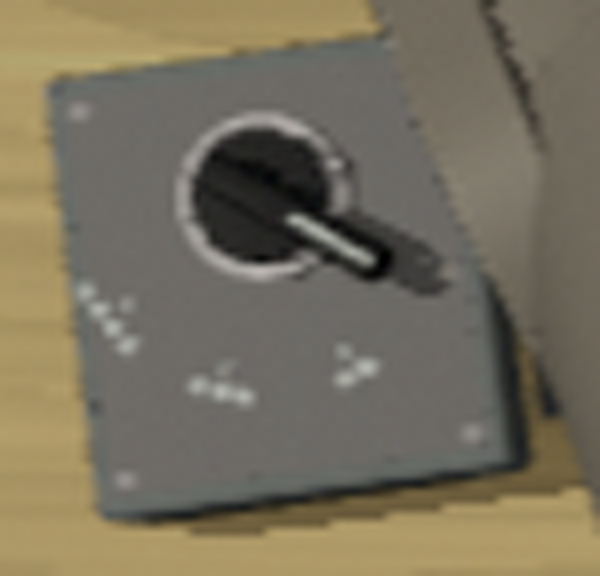

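The crop shows the hub at (262,195) and the nose at (385,260). The bar points at about 242° in world, and the three-dot mark (222,388) lies at about 168.5°, which agrees with the geometry. I'll grip the bar and turn it.

```bash
python3 d.py .5261 .2332 .135; python3 -m inch '[{"translation":[30,0,0],"twist":0.08,"jaw":0.0},{"translation":[65,0,0],"twist":0.18,"jaw":0.0},{"translation":[100,1,0],"twist":0.3,"jaw":0.0},{"translation":[135,1,0],"twist":0.42,"jaw":0.0},{"translation":[157,2,0],"twist":0.54,"jaw":0.0},{"translation":[167,2,0],"twist":0.642,"jaw":0.0},{"translation":[167,2,0],"twist":0.642,"jaw":0.0},{"translation":[167,2,0],"twist":0.642,"jaw":0.0},{"translation":[167,2,0],"twist":0.642,"jaw":0.0}]'; python3 d.py .5261 .2332 .060
```

```text
[167.3   2.9   2.7] yaw of tool y 8.8 0.0514 [0.3 0.5 0. ]
time_s: 21.62
eef_pos: [0.5245, 0.2319, 0.1353]
eef_rot: [[0.469, 0.883, -0.0], [0.883, -0.469, -0.0], [-0.0, -0.0, -1.0]]
wrist_force: [0.2, 0.1, -0.6]
grip_width: 0.0425
grasp_force: 0.0
[ 1.9  0.8 75.3] yaw of tool y -28.0 0.0425 [ 0.2  0.1 -0.6]
```

```bash
python3 -m inch '[{"translation":[2,1,25],"twist":0,"jaw":0.0},{"translation":[2,1,50],"twist":0,"jaw":0.0},{"translation":[2,1,67],"twist":0,"jaw":0.0},{"translation":[2,1,75],"twist":0,"jaw":0.0},{"translation":[2,1,75],"twist":0,"jaw":0.0},{"translation":[2,1,75],"twist":0,"jaw":-0.4},{"translation":[2,1,75],"twist":0,"jaw":-0.9},{"translation":[2,1,75],"twist":0,"jaw":-0.9},{"translation":[2,1,75],"twist":0,"jaw":-0.9},{"translation":[2,1,75],"twist":0,"jaw":-0.9},{"translation":[2,1,75],"twist":0,"jaw":-0.9}]' 20
python3 - <<'E'
from h import *
st=r.read_state();R=np.array(st["eef_rot"]);p=np.array(st["eef_pos"]);ax=np.array([.543,.265])
d=p[:2]-ax;print("radius",np.hypot(*d),"ang",np.degrees(np.arctan2(*d[::-1]))%360)
y=np.degrees(np.arctan2(R[1,1],R[0,1])); bar=y+270; print("bar",bar); tot=bar-168.8
rad=-d@R[:2,0]; lat=d@R[:2,1]; print(rad,lat,tot)
for k in range(0,13):
    a=np.radians(bar-tot*k/12); t=ax+rad*np.array([np.cos(a),np.sin(a)])+lat*(1-k/12)*np.array([-np.sin(a),np.cos(a)])*-1 if 0 else ax+rad*np.array([np.cos(a),np.sin(a)])
    print((1000*R.T@np.r_[t-p[:2],0]).round(1), np.radians(tot*k/12).round(3))
E
```

```text
time_s: 23.0
eef_pos: [0.5262, 0.2344, 0.061]
eef_rot: [[0.469, 0.883, 0.0], [0.883, -0.469, 0.0], [0.0, 0.0, -1.0]]
wrist_force: [-4.0, 0.2, 6.5]
grip_width: 0.0128
grasp_force: 19.3
radius 0.034945749022236516 ang 241.25179819816032
bar 242.00740139715904
0.03494270653509356 -0.0004608429062595669 73.20740139715903
[0.  0.5 0. ] 0.0
[ 0.2 -3.3 -0. ] 0.106
[ 0.8 -6.9 -0. ] 0.213
[  1.8 -10.5  -0. ] 0.319
[  3.1 -14.   -0. ] 0.426
[  4.8 -17.3  -0. ] 0.532
[  6.9 -20.4  -0. ] 0.639
[  9.3 -23.2  -0. ] 0.745
[ 11.9 -25.8  -0. ] 0.852
[ 14.9 -28.1  -0. ] 0.958
[ 18.  -30.1   0. ] 1.065
[ 21.3 -31.7   0. ] 1.171
[ 24.8 -33.    0. ] 1.278
```

```bash
python3 -m inch '[{"translation":[0.2,-3.5,0],"twist":0.106,"jaw":-0.9},{"translation":[0.8,-7,0],"twist":0.213,"jaw":-0.9},{"translation":[1.8,-10.5,0],"twist":0.319,"jaw":-0.9},{"translation":[3,-14,0],"twist":0.426,"jaw":-0.9},{"translation":[5,-17.5,0],"twist":0.532,"jaw":-0.9},{"translation":[7,-20.5,0],"twist":0.639,"jaw":-0.9},{"translation":[9,-23,0],"twist":0.745,"jaw":-0.9},{"translation":[12,-26,0],"twist":0.852,"jaw":-0.9},{"translation":[15,-28,0],"twist":0.958,"jaw":-0.9},{"translation":[18,-30,0],"twist":1.065,"jaw":-0.9},{"translation":[21,-31.5,0],"twist":1.171,"jaw":-0.9},{"translation":[25,-33,0],"twist":1.278,"jaw":-0.9},{"translation":[25,-33,0],"twist":1.278,"jaw":-0.9},{"translation":[25,-33,0],"twist":1.278,"jaw":-0.9},{"translation":[25,-33,0],"twist":1.278,"jaw":-0.9},{"translation":[25,-33,0],"twist":1.278,"jaw":-0.9},{"translation":[25,-33,0],"twist":1.278,"jaw":-0.9}]'; python3 d.py .5087 .272 .061; python3 -c "from h import *;s=r.read_state();print(s['ft_torque'],s['joint_pos'])"
```

```text
time_s: 25.12
eef_pos: [0.5071, 0.2737, 0.061]
eef_rot: [[0.981, -0.193, -0.002], [-0.193, -0.981, 0.002], [-0.002, -0.001, -1.0]]
wrist_force: [-14.2, 7.2, 12.4]
grip_width: 0.0125
grasp_force: 19.8
[1.9 1.4 0. ] yaw of tool y -101.1 0.0125 [-14.2   7.2  12.4]
[1.55123511 2.85382547 0.01817059] [ -30.13545137   27.33183365   -5.70299096  112.1899006     3.80440059
   40.67232201 -139.21276025]
```

Release and rise, then look.

```bash
python3 -m inch '[{"translation":[0,0,0],"twist":0,"jaw":-0.5},{"translation":[0,0,0],"twist":0,"jaw":-0.2},{"translation":[0,0,0],"twist":0,"jaw":0.0},{"translation":[0,0,0],"twist":0,"jaw":0.0},{"translation":[0,0,-20],"twist":0,"jaw":0.0},{"translation":[0,0,-50],"twist":0,"jaw":0.0},{"translation":[0,0,-90],"twist":0,"jaw":0.0},{"translation":[0,0,-130],"twist":0,"jaw":0.0},{"translation":[0,20,-160],"twist":0,"jaw":0.0},{"translation":[0,60,-160],"twist":0,"jaw":0.0},{"translation":[0,110,-160],"twist":0,"jaw":0.0},{"translation":[0,160,-160],"twist":0,"jaw":0.0},{"translation":[0,210,-160],"twist":0,"jaw":0.0},{"translation":[0,260,-160],"twist":0,"jaw":0.0},{"translation":[0,310,-160],"twist":0,"jaw":0.0},{"translation":[0,350,-160],"twist":0,"jaw":0.0},{"translation":[0,350,-160],"twist":0,"jaw":0.0},{"translation":[0,350,-160],"twist":0,"jaw":0.0},{"translation":[0,350,-160],"twist":0,"jaw":0.0}]'
python3 - <<'E'
from h import *
s=snap("top","pics/t5.png"); 
cv2.imwrite("pics/t5c.png",cv2.resize(s["img"][150:240,140:275],None,fx=5.9,fy=5.9,interpolation=cv2.INTER_CUBIC)[:,:,::-1])
E
```

```text
time_s: 27.5
eef_pos: [0.4408, -0.0707, 0.2203]
eef_rot: [[0.981, -0.193, -0.0], [-0.193, -0.981, 0.0], [-0.0, -0.0, -1.0]]
wrist_force: [-0.2, 0.1, -0.7]
grip_width: 0.0423
grasp_force: 0.0
```

View pics/t5c.png

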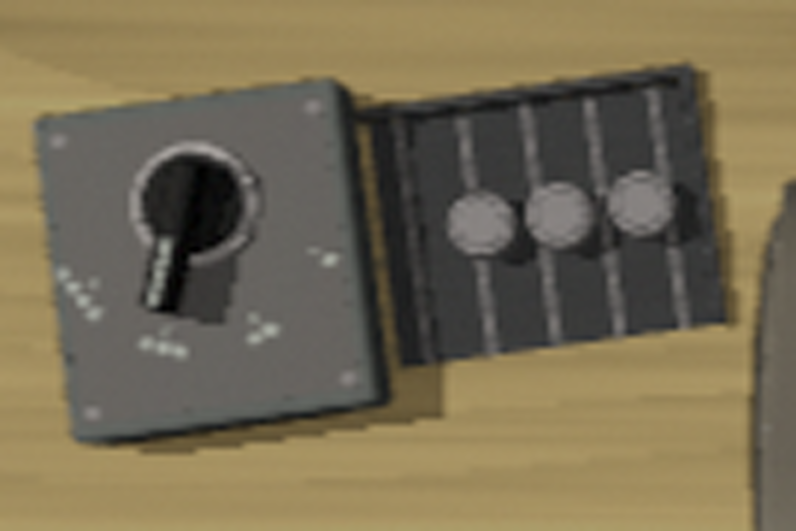

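View pics/t5.png

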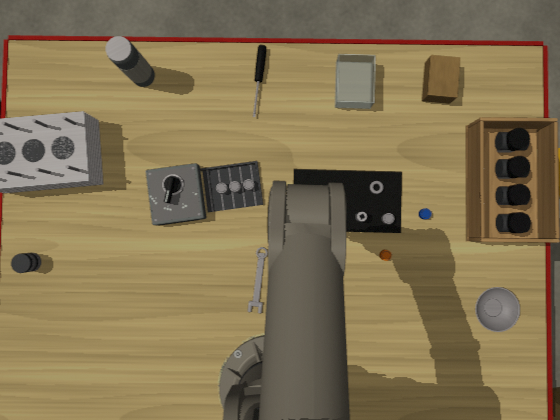

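Run:
```python
from h import *
s=np.load("pics/t5.npy",allow_pickle=True).item(); im=s["img"]
c=lambda p:tuple(round((a-b+.5)*5.9) for a,b in zip(proj(s,p),(140,150)))
print("hub",c([.543,.265,.054]))
for a in(161.8,168.8,175.8):
    t=np.radians(a); print(a,[c([.543+q*np.cos(t),.265+q*np.sin(t),.078]) for q in(.017,.034,.051)])
# white line on the bar
sub=im[188:204,162:174].astype(int); m=sub.min(2)>130
v,u=np.nonzero(m); P=np.array([ray(s,a+162,b+188,.078)[:2] for a,b in zip(u,v)]); 
vx,vy,_,_=cv2.fitLine(P.astype(np.float32),2,0,.01,.01).ravel(); print(len(P),P.mean(0),"dir",np.degrees(np.arctan2(vy,vx))%180)
d=P.mean(0)-[.543,.265]; print("from axis",np.degrees(np.arctan2(d[1],d[0])))
```

```text
hub (196, 203)
161.8 [(169, 234), (156, 271), (143, 307)]
168.8 [(173, 235), (165, 273), (157, 311)]
175.8 [(178, 236), (174, 275), (171, 313)]
8 [0.51819484 0.27716961] dir 11.515864
from axis 153.86705382116094
```

The bar's tip (160,310) matches the 168.8° prediction (157,311). The three tappets are upright on the plate, and the ring, the visible socket and the fourth tappet are where they started.

```bash
python3 -c "
from h import *
print(ticket.sign_off())"
```

```text
the job is handed in; nothing more can be done
None
```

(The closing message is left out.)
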